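Drive the spring pin home in a padlock case

TASK

One of the two clamped padlocks still has its spring pin standing proud. Pick up the nylon-faced mallet and knock that pin fully home with brisk blows (strike it, do not press it down slowly, and keep hands off the pin), then put the mallet back on the rubber mat and let go of it. Leave the finished padlock and the other things on the bench alone.

Things in the scene. Friction and masses are not known exactly. Their poses are not given: they have to be found in the camera images.
- lock: The padlock to work on, fixed flat in a bench holder. Origin: centre of the holder's underside, on the bench; z up. Holder plate 140 (x) x 124 (y) x 12 mm, jaws 38 mm high; steel case 90 (x) x 80 (y) mm, top face 52 mm above the bench; U shackle along +x to x = 95 mm. The pin enters a round dark boss, 26 mm diameter, at x = 24, y = 22 mm; the boss's top is 57 mm above the bench.
- pin (a joint): How far the spring pin is driven, m: 0 = fully proud (top end 27.5 mm above the boss, 84.5 mm above the bench), 0.026 = home on its stop (top end 1.5 mm above the boss, 58.5 mm above the bench). Starts between 0 and 0.006. Friction of about 9 N in its hole (a little more when driven fast) holds it; it stays where it is driven and does not spring back.
- pin_top (a point): Centre of the top end of the proud spring pin, an upright slotted steel tube of 14 mm diameter. It moves straight down with the pin. z up.
- finished_lock: The same padlock in the same holder (same sizes and frame), also immovable, whose pin is already home. Not to be touched.
- mallet: Stubby mallet, about 0.36 kg (varies), standing on one face of its head on the rubber mat. Head: upright cylinder 50 mm in diameter, 80 mm tall, white nylon faces, dark steel middle. Origin: centre of the head's lower face; z up the head's axis. Wooden handle level along the mallet's -x, to x = -131 mm. Centre of mass about 10 mm from the head's axis, towards the handle.
- mallet_grip (a point): Gripping point on the axis of the mallet's handle, at x = -55, y = 0, z = 40 mm in the mallet's frame. The handle is 22 mm wide (y) and 26 mm tall (z): grip across its width, along the mallet's y.
- mallet_head (a point): Centre of the mallet's head, 40 mm above its lower face, on its axis.
- mat: Dark rubber mat, 260 (x) x 170 (y) x 4 mm, fixed to the bench. Origin: centre of its underside on the bench; its top is at 4 mm.
- screwdriver: Bystander: a loose screwdriver lying on the bench. Leave it.
- cylinder: Bystander: a loose brass lock cylinder standing on the bench, about 37 x 30 x 30 mm. Leave it.
- pin_tray: Bystander: a grey open plastic tray, 80 x 120 x 35 mm, loose on the bench. Leave it.

How it is judged:
By the outcome, as a careful person would: the job done as asked, in the order asked, and still so for the second after the job is handed in, with the robot touching nothing.
It also fails if it takes over 46 s, if anything falls off the work surface, if the arm or the gripper's body presses on something with over 40 N, if the wrist force passes 120 N, or if a joint passes its speed limit or range.

ROBOT

A 6-joint arm with a two-finger parallel gripper is mounted at the origin on the work surface. World frame = base frame: x ahead of the robot, y to its left, z up, the work surface at z = 0. Lengths are in m, angles in rad, forces in N, time in s.
With the tool pointing down it reaches from about 0.275 to 0.975 m from the base axis. Payload 8.4 kg.
Tool frame: the origin (TCP) lies midway between the tips of the shut fingers; the grasp point (between the pads) lies 19 mm behind it; z points along the fingers, y is the line along which they close (so a half turn about z gives the same grasp; the last joint's range is limited). The gripper opens to 92 mm and grips with 3 to 60 N. Pads are 20 mm wide; open, the fingers measure 128 mm over their backs; the gripper's body (75 mm by 189 mm) begins 69 mm behind the grasp point.
Start: joints at [-1.196, 0.353, 1.633, -0, 1.155, -0.002], TCP at [0.23, -0.581, 0.215] pointing down, gripper open.
Joint ranges: [-2.63, 2.63], [-0.92, 2.1], [0.06, 2.66], [-1.3, 4.44], [0, 2.69], [-3.02, 3.02]. Speed limits (rad/s): [2.22, 2.22, 2.79, 3.14, 3.14, 3.14].

INTERFACE

Orientations are given as a unit quaternion [x, y, z, w].
In Python, from rig import arm gives the robot as it stands. The module is installed in compiled form; this text tells all that it offers.
- The arm moves only by the tool move_arm, never from a script. Its argument "increments" is a list of rows, each an object with "linear": the shift along the tool's x, y, z scaled (see below), a list of three; "twist": the turn, a rotation vector about the tool's x, y, z scaled (see below), a list of three; "jaw": the opening, from 0 (shut) to 1 (fully open). A call has 1 to 12 rows; each row shifts and turns the commanded pose from where the row before left it, along the tool's axes as they then stand; what a row does not reach is not made up. The controller multiplies each number of a shift by 0.05 m and each number of a turn by 10 degrees. A row lasts 1/8 s, in which the tool goes at most 62.5 mm and 10.7 degrees, less where a joint would pass 70% of its speed; a pose out of reach is approached as far as the arm can. A call with a number of a shift or a turn outside -1 to 1 is refused whole. A call with a gripper value outside its range is refused whole. The fingers move at their own pace and stop on an object; "grip_force" is the grip in N (left out, the last holds). Time passes only in rows, so rows that do not move let the fingers close. It gives the time, the measured TCP pose, the force, the opening and the grip force at its end, in the units of the state.
- arm.get_state(): the state, without advancing time (a new reading comes with each control period).
- arm.capture(name): name is "side" or "top" or "wrist"; returns a dict with "pixels" (480x640x3 uint8, blue, green, red), "depth" (480x640 float32, m along the optical axis (not along the pixel's ray), 0 where there is no reading), "intrinsics" (3x3 intrinsics, pixels), "dist" ([k1, k2, p1, p2, k3] as OpenCV has them; the pictures are not rectified), "pose" (4x4, takes a point from camera to world coordinates); the wrist camera has in their place "mount" (4x4, takes a point from camera to tool coordinates, whose origin is the TCP and whose axes are the flange's). Camera axes: x right, y up, looking along -z (the intrinsics and any distortion apply to the point x, -y, -z); pixel columns grow to the right and rows downward; lengths in m; the calibration is good to about 2 mm. A picture is of the moment at which its call begins: read the wrist's pose just before it.
- arm.hand_in(): hands the job in; it is judged then, once.
Trained networks look in the newest picture that a camera, given by its name, has taken for a name from the list of things; names that differ only in an ending like _2 or _b are one class to them, and where a whole thing is asked for, a point or a joint stands for the part that bears it (a point fixed in the world has none). Each returns a list of dicts, best first, with "score" (0 to 1); they miss things now and then, are a little off and sometimes report something else, mostly with a low value. They report only what shows in the picture. A call takes as long as a camera call.
- arm.silhouettes(camera, name): "mask" (480x640 bool, what is visible of it) and "box" ([left, top, width, height] in pixels, round what is visible of it).
The state is a dict: "time": time; "q": joint angles; "dq": joint speeds; "effort": joint torques, N m; "ee_pos": TCP position; "tcp_rot": TCP orientation; "wrist_force": force on the tool from outside, world axes, zero at the start; "moment": the same for the moment, N m; "gripper_width": opening from 0.0 (shut) to 1.0 (fully open); "grip_force": force on a finger pad.
Only numpy, scipy, OpenCV 4.12 (cv2) and the standard library are available. Lean on these libraries where they do the work, as an engineer would, in place of code of your own. Each camera call takes 0.05 s, during which the arm holds its last target. There are 200 camera calls.

## Working session

There is one attempt and no reset: what is moved stays moved. The work goes in short steps, Python scripts to look and compute and a tool call to move; the robot and the scene stay as the last step left them, time stands still between calls to the robot, and variables do not carry over. Pictures are saved under pics/ and viewed, at most 10 in all, crops included, and the job is handed in when it is done.

Besides the shell and the picture viewer there is one more tool, called after "Emit:" by a JSON object that holds its "name" and its "arguments", one argument or row to a line. move_arm: Moves the arm, as the interface text tells. Its arguments: {"type":"object","properties":{"increments":{"type":"array","items":{"type":"object","properties":{"linear":{"type":"array","items":{"type":"number","minimum":-1,"maximum":1}},"twist":{"type":"array","items":{"type":"number","minimum":-1,"maximum":1}},"jaw":{"type":"number"}}}},"grip_force":{"type":"number"}},"required":["increments"]}

```bash
mkdir -p pics; cat > h.py <<'E'
import numpy as np, cv2
from rig import arm
def cap(n):
    c=arm.capture(n)
    if 'pose' in c: c['T']=np.array(c['pose'])
    return c
def world(c,mask=None):
    d=c['depth']; v,u=np.nonzero((d>0) if mask is None else (mask&(d>0)))
    p=cv2.undistortPoints(np.c_[u,v].astype(np.float64)[:,None],np.array(c['intrinsics'],float),np.array(c['dist'],float))[:,0]
    z=d[v,u]; P=np.c_[p[:,0]*z,-p[:,1]*z,-z,np.ones(len(z))]
    return (P@c['T'].T)[:,:3],u,v
E
python3 - <<'E'
from h import *
print(arm.get_state())
ims=[]
for n in('top','side'):
    c=cap(n); cv2.imwrite(f'pics/{n}0.png',c['pixels']); print(n,c['T'].round(3).tolist(),np.array(c['intrinsics']).round(1).tolist())
    for k in('lock','pin','finished_lock','mallet','mat','screwdriver','cylinder','pin_tray'):
        for s in arm.silhouettes(n,k)[:2]:
            P,u,v=world(c,np.array(s['mask']))
            if len(P): print(k,round(s['score'],2),s['box'],np.median(P,0).round(3),P.min(0).round(3),P.max(0).round(3))
E
```

```text
{'time': 0.0, 'q': array([-1.19639149e+00,  3.53636758e-01,  1.63413472e+00, -1.68545597e-05,
        1.15521101e+00, -2.39098327e-03]), 'dq': array([-0.0005628 ,  0.00026954,  0.00027397,  0.00149424, -0.0028405 ,
       -0.0008236 ]), 'effort': array([-4.90952734e-04, -5.93841970e+01, -3.34217405e+01,  6.98292023e-02,
        2.37826252e-02, -1.12202968e-04]), 'ee_pos': array([ 0.22978055, -0.58068721,  0.21387056]), 'tcp_rot': array([ 9.82304668e-01,  1.87288697e-01, -1.36090060e-04, -6.81505317e-04]), 'wrist_force': array([ 0.7107401 , -0.53498583, -0.03687579]), 'moment': array([ 0.01444487,  0.00799604, -0.02378324]), 'grip_force': 0.0, 'gripper_width': 1.0010109574968995}
top [[-0.014, 0.991, -0.136, 0.451], [-1.0, -0.013, 0.01, -0.006], [0.009, 0.136, 0.991, 0.815], [0.0, 0.0, 0.0, 1.0]] [[441.1, 0.0, 324.3], [0.0, 441.1, 237.8], [0.0, 0.0, 1.0]]
lock 0.55 [253.0, 212.7, 79.0, 97.8] [0.511 0.041 0.04 ] [ 0.434 -0.029 -0.001] [0.605 0.116 0.088]
pin 0.52 [276.6, 245.6, 9.1, 7.4] [0.538 0.06  0.084] [0.532 0.054 0.058] [0.545 0.07  0.088]
finished_lock 0.63 [410.3, 163.3, 84.6,
[... 1521 characters left out ...]
 90.2, 65.9] [0.548 0.288 0.058] [0.44  0.239 0.002] [0.603 0.303 0.09 ]
screwdriver 0.59 [218.5, 193.0, 84.9, 27.9] [ 0.786 -0.117  0.02 ] [ 0.656 -0.137 -0.004] [ 0.852 -0.107  0.031]
screwdriver 0.24 [301.3, 260.1, 91.5, 79.4] [0.507 0.065 0.038] [ 0.428 -0.046 -0.003] [0.615 0.12  0.089]
cylinder 0.56 [397.2, 356.1, 19.1, 28.8] [0.364 0.172 0.029] [ 0.345  0.128 -0.002] [0.381 0.187 0.036]
cylinder 0.37 [326.0, 278.0, 10.6, 9.9] [0.537 0.066 0.077] [0.53  0.046 0.052] [0.55  0.072 0.089]
pin_tray 0.81 [174.3, 282.4, 66.5, 67.5] [0.747 0.175 0.018] [ 0.704  0.11  -0.004] [0.804 0.236 0.041]
pin_tray 0.36 [329.8, 276.4, 8.0, 11.0] [0.537 0.067 0.077] [0.532 0.056 0.061] [0.542 0.072 0.088]
```

```bash
python3 - <<'E'
from h import *
for n in('top','side'):
    c=cap(n); s=arm.silhouettes(n,'mallet')[0]
    P,u,v=world(c,np.array(s['mask']))
    top=P[(P[:,2]>.078)]; hd=P[(P[:,2]>.045)&(P[:,2]<.068)]
    print(n,'head top',cv2.minEnclosingCircle(top[:,:2].astype(np.float32)),np.median(top,0).round(4),len(top))
    print('handle',cv2.minAreaRect(hd[:,:2].astype(np.float32)),np.percentile(hd[:,2],[10,50,90]).round(4),cv2.fitLine(hd[:,:2].astype(np.float32),2,0,.01,.01).ravel())
    A,_,_=world(c)
    m=np.hypot(A[:,0]-.538,A[:,1]-.062)<.011
    t=A[m&(A[:,2]>.075)]; print('pin',t.mean(0).round(4),t.min(0).round(4),t.max(0).round(4),np.percentile(t[:,2],[50,80,95]).round(4))
    lk=A[(A[:,2]>.045)&(A[:,2]<.056)&(abs(A[:,0]-.51)<.09)&(abs(A[:,1]-.04)<.09)]
    print('case',cv2.minAreaRect(lk[:,:2].astype(np.float32)))
E
```

```text
top head top ((0.5719423890113831, 0.2715793251991272), 0.025021731853485107) [0.5714 0.2703 0.0851] 702
handle ((0.5174880623817444, 0.27758288383483887), (0.032492779195308685, 0.15384745597839355), 75.09127807617188) [0.0505 0.0575 0.0596] [ 0.97684884 -0.2139307   0.4997986   0.27913624]
pin [0.5388 0.0603 0.0842] [0.5319 0.0539 0.0756] [0.5454 0.0671 0.0873] [0.0847 0.0858 0.0871]
case ((0.5116274952888489, 0.043875809758901596), (0.08021150529384613, 0.09009460359811783), 78.64312744140625)
side head top ((0.5703651309013367, 0.2751249372959137), 0.02526768296957016) [0.5691 0.2763 0.0848] 633
handle ((0.5130624175071716, 0.28477731347084045), (0.03187166154384613, 0.14663609862327576), 87.26106262207031) [0.0497 0.057  0.0599] [ 0.9971397  -0.07558054  0.50252396  0.2886414 ]
pin [0.5371 0.0646 0.0829] [0.5311 0.0559 0.0755] [0.5434 0.0725 0.0896] [0.0839 0.086  0.0873]
case ((0.5297214984893799, 0.04348600283265114), (0.08244723081588745, 0.13085782527923584), 79.25835418701172)
```

View pics/top0.png

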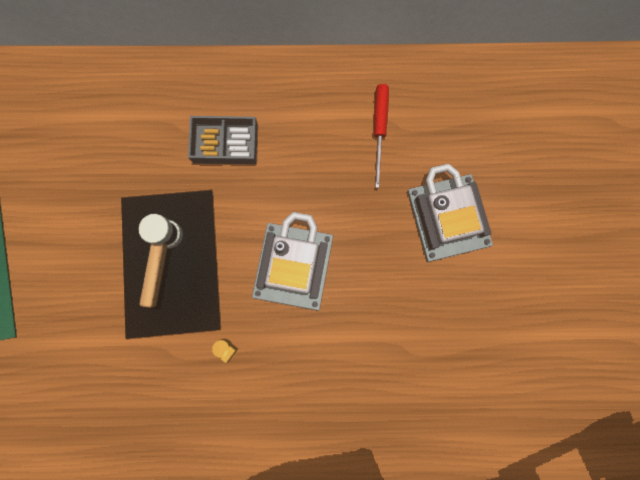

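View pics/side0.png

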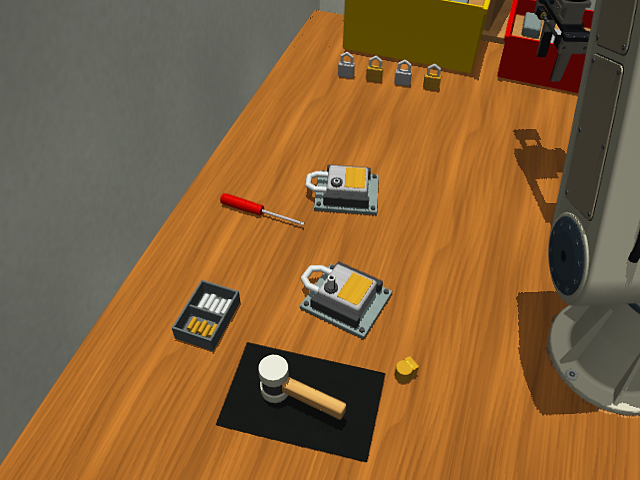

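Top view: the mallet's head is at (155,228) with its handle running to (148,305), and the work lock is at (293,265) with its pin at (281,247). The finished lock is at right, near (450,215). The side view confirms the proud pin at (331,285). I'm moving over the mallet.

Emit:
{"name": "move_arm", "arguments": {
  "increments": [
    {"linear":[0.3,-0.4,-0.3],"jaw":1},
    {"linear":[0.7,-0.8,-0.3],"jaw":1},
    {"linear":[0.7,-0.8,-0.2],"jaw":1},
    {"linear":[0.7,-0.8,0],"jaw":1},
    {"linear":[0.7,-0.8,0],"jaw":1},
    {"linear":[0.7,-0.8,0],"jaw":1},
    {"linear":[0.7,-0.8,0],"jaw":1},
    {"linear":[0.7,-0.8,0],"jaw":1},
    {"linear":[0.7,-0.8,0],"jaw":1},
    {"linear":[0.7,-0.8,0],"jaw":1},
    {"linear":[0.7,-0.8,0],"jaw":1},
    {"linear":[0.7,-0.8,0],"jaw":1}
  ]
}}

```text
$.increments[0]: bad value
```

Emit:
{"name": "move_arm", "arguments": {
  "increments": [
    {"linear":[0.3,-0.4,-0.3],"twist":[0,0,0],"jaw":1.0},
    {"linear":[0.7,-0.8,-0.3],"twist":[0,0,0],"jaw":1.0},
    {"linear":[0.7,-0.8,-0.2],"twist":[0,0,0],"jaw":1.0},
    {"linear":[0.7,-0.8,0],"twist":[0,0,0],"jaw":1.0},
    {"linear":[0.7,-0.8,0],"twist":[0,0,0],"jaw":1.0},
    {"linear":[0.7,-0.8,0],"twist":[0,0,0],"jaw":1.0},
    {"linear":[0.7,-0.8,0],"twist":[0,0,0],"jaw":1.0},
    {"linear":[0.7,-0.8,0],"twist":[0,0,0],"jaw":1.0},
    {"linear":[0.7,-0.8,0],"twist":[0,0,0],"jaw":1.0},
    {"linear":[0.7,-0.8,0],"twist":[0,0,0],"jaw":1.0},
    {"linear":[0.7,-0.8,0],"twist":[0,0,0],"jaw":1.0},
    {"linear":[0.7,-0.8,0],"twist":[0,0,0],"jaw":1.0}
  ]
}}

```text
time: 2.6
ee_pos: [0.4331, -0.0045, 0.255]
tcp_rot: [0.982, 0.187, 0.001, 0.0]
wrist_force: [0.9, -0.6, -0.0]
gripper_width: 1.003
grip_force: 0.0
```

Emit:
{"name": "move_arm", "arguments": {
  "increments": [
    {"linear":[0.7,-0.9,0],"twist":[0,0,0],"jaw":1.0},
    {"linear":[0.7,-0.9,0],"twist":[0,0,0],"jaw":1.0},
    {"linear":[0.7,-0.9,0],"twist":[0,0,0],"jaw":1.0},
    {"linear":[0.7,-0.9,0],"twist":[0,0,0],"jaw":1.0},
    {"linear":[0.7,-0.9,0],"twist":[0,0,0],"jaw":1.0},
    {"linear":[0.1,-0.2,0],"twist":[0,0,1],"jaw":1.0},
    {"linear":[0,0,0],"twist":[0,0,1],"jaw":1.0},
    {"linear":[0,0,0],"twist":[0,0,1],"jaw":1.0},
    {"linear":[0,0,0],"twist":[0,0,0],"jaw":1.0}
  ]
}}

```text
time: 3.72
ee_pos: [0.5135, 0.2785, 0.2546]
tcp_rot: [0.997, -0.073, -0.0, 0.0]
wrist_force: [1.1, -0.1, 1.1]
gripper_width: 1.001
grip_force: 0.0
```

```bash
cat >> h.py <<'E'
from scipy.spatial.transform import Rotation as R
def wcap():
    s=arm.get_state(); c=arm.capture('wrist'); T=np.eye(4); T[:3,:3]=R.from_quat(s['tcp_rot']).as_matrix(); T[:3,3]=s['ee_pos']
    c['T']=T@np.array(c['mount']); return c
def mallet(c,n):
    P,u,v=world(c,np.array(arm.silhouettes(n,'mallet')[0]['mask']))
    top=P[P[:,2]>P[:,2].max()-.012]; hd=P[(P[:,2]>.05)&(P[:,2]<.064)]
    ctr=np.array(cv2.minEnclosingCircle(top[:,:2].astype(np.float32))[0])
    hd=hd[np.hypot(*(hd[:,:2]-ctr).T)>.04]
    print(n,'head',ctr.round(4),np.median(top[:,2]).round(4),len(top))
    if len(hd)>20:
        (vx,vy,x,y)=cv2.fitLine(hd[:,:2].astype(np.float32),2,0,.01,.01).ravel()
        r=cv2.minAreaRect(hd[:,:2].astype(np.float32)); print(' handle yaw',np.degrees(np.arctan2(vy/vx,1)).round(2),'pt',x.round(4),y.round(4),'z',np.percentile(hd[:,2],[50,90]).round(4),'rect',r)
    return P
E
python3 - <<'E'
from h import *
print(arm.get_state()['ee_pos'],R.from_quat(arm.get_state()['tcp_rot']).as_matrix().round(3).tolist(),arm.get_state()['q'].round(2))
c=wcap(); cv2.imwrite('pics/w1.png',c['pixels']); mallet(c,'wrist')
c=cap('top');mallet(c,'top');c=cap('side');mallet(c,'side')
E
```

```text
[0.51350142 0.27854421 0.25455817] [[0.989, -0.145, -0.0], [-0.145, -0.989, -0.0], [-0.0, 0.0, -1.0]] [ 0.49  0.25  1.68 -0.    1.21  2.21]
wrist head [0.5729 0.2722] 0.0833 2051
 handle yaw -9.12 pt 0.4916 0.2847 z [0.0561 0.0571] rect ((0.48983079195022583, 0.28454262018203735), (0.02131461724638939, 0.08961927890777588), 81.19538116455078)
top head [0.5716 0.2706] 0.0851 687
 handle yaw -8.91 pt 0.4867 0.2824 z [0.0578 0.0596] rect ((0.4876520037651062, 0.28329259157180786), (0.021169211715459824, 0.09133558720350266), 80.73182678222656)
side head [0.5705 0.2745] 0.0848 659
 handle yaw -7.97 pt 0.4861 0.2885 z [0.0572 0.0595] rect ((0.48641669750213623, 0.28754135966300964), (0.023677347227931023, 0.09184376150369644), 81.0924072265625)
```

View pics/w1.png

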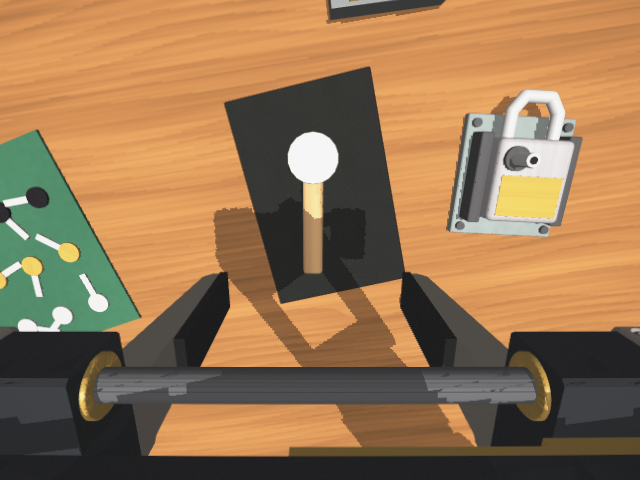

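Wrist view: the head is at (313,158) and the handle runs straight down to (313,272), centred between the fingers. The pin shows at (533,160).

Emit:
{"name": "move_arm", "arguments": {
  "increments": [
    {"linear":[0.08,-0.05,0.6],"twist":[0,0,0.05],"jaw":1.0},
    {"linear":[0,0,1],"twist":[0,0,0],"jaw":1.0},
    {"linear":[0,0,1],"twist":[0,0,0],"jaw":1.0},
    {"linear":[0,0,1],"twist":[0,0,0],"jaw":1.0},
    {"linear":[0,0,0.6],"twist":[0,0,0],"jaw":1.0},
    {"linear":[0,0,0.4],"twist":[0,0,0],"jaw":1.0},
    {"linear":[0,0,0],"twist":[0,0,0],"jaw":1.0}
  ]
}}

```text
time: 4.9
ee_pos: [0.5169, 0.2798, 0.0232]
tcp_rot: [0.997, -0.077, -0.001, 0.001]
wrist_force: [0.1, -0.6, 0.4]
gripper_width: 1.002
grip_force: 0.0
```

Emit:
{"name": "move_arm", "arguments": {
  "grip_force": 60,
  "increments": [
    {"linear":[0,0,0],"twist":[0,0,0],"jaw":0.0},
    {"linear":[0,0,0],"twist":[0,0,0],"jaw":0.0},
    {"linear":[0,0,0],"twist":[0,0,0],"jaw":0.0},
    {"linear":[0,0,0],"twist":[0,0,0],"jaw":0.0},
    {"linear":[0,0,0],"twist":[0,0,0],"jaw":0.0},
    {"linear":[0,0,0],"twist":[0,0,0],"jaw":0.0}
  ]
}}

```text
time: 5.65
ee_pos: [0.5179, 0.2804, 0.0246]
tcp_rot: [0.997, -0.078, -0.0, 0.0]
wrist_force: [-0.2, -0.5, 0.4]
gripper_width: 0.37
grip_force: 0.0
```

Emit:
{"name": "move_arm", "arguments": {
  "increments": [
    {"linear":[0,0,0],"twist":[0,0,0],"jaw":0.0},
    {"linear":[0,0,0],"twist":[0,0,0],"jaw":0.0},
    {"linear":[0,0,0],"twist":[0,0,0],"jaw":0.0},
    {"linear":[0,0,0],"twist":[0,0,0],"jaw":0.0}
  ]
}}

```text
time: 6.15
ee_pos: [0.5179, 0.2804, 0.0246]
tcp_rot: [0.997, -0.078, 0.0, 0.0]
wrist_force: [-0.6, 0.7, -0.5]
gripper_width: 0.234
grip_force: 60.0
```

Emit:
{"name": "move_arm", "arguments": {
  "increments": [
    {"linear":[0,0,-0.4],"twist":[0,0,0],"jaw":0.0},
    {"linear":[0,0,-0.8],"twist":[0,0,0],"jaw":0.0},
    {"linear":[0,0,-0.8],"twist":[0,0,0],"jaw":0.0},
    {"linear":[0,0.3,-0.8],"twist":[0,0,0],"jaw":0.0},
    {"linear":[0.12,0.6,-0.2],"twist":[0,0,0],"jaw":0.0},
    {"linear":[0,0.8,0],"twist":[0,0,0],"jaw":0.0},
    {"linear":[0,0.8,0],"twist":[0,0,0],"jaw":0.0},
    {"linear":[0,0.8,0],"twist":[0,0,0],"jaw":0.0},
    {"linear":[0,0.6,0],"twist":[0,0,0],"jaw":0.0},
    {"linear":[0,0.35,0],"twist":[0,0,0],"jaw":0.0},
    {"linear":[0,0,0],"twist":[0,0,0],"jaw":0.0}
  ]
}}

```text
time: 7.52
ee_pos: [0.4906, 0.0688, 0.1744]
tcp_rot: [0.997, -0.078, -0.0, 0.0]
wrist_force: [0.7, -0.3, -4.4]
gripper_width: 0.231
grip_force: 60.0
```

```bash
cat > look.py <<'E'
from h import *
import sys
s=arm.get_state(); print(s['ee_pos'].round(4),R.from_quat(s['tcp_rot']).as_euler('xyz',True).round(2),s['wrist_force'].round(1),s['gripper_width'].round(3),s['q'].round(2))
T=np.eye(4); T[:3,:3]=R.from_quat(s['tcp_rot']).as_matrix(); T[:3,3]=s['ee_pos']
def tool(P): return (P-T[:3,3])@T[:3,:3]
for n in('wrist','side'):
    c=wcap() if n=='wrist' else cap(n)
    cv2.imwrite(f'pics/{n}_{sys.argv[1]}.png',c['pixels'])
    P,_,_=world(c); t=tool(P)
    h=t[(t[:,0]>.025)&(t[:,0]<.09)&(abs(t[:,1])<.04)&(t[:,2]<-.03)&(t[:,2]>-.075)]
    if len(h)>100:
        h=h[h[:,2]<np.percentile(h[:,2],10)+.008]; (cx,cy),r=cv2.minEnclosingCircle(h[:,:2].astype(np.float32))
        A=np.c_[h[:,:2],np.ones(len(h))]; k=np.linalg.lstsq(A,h[:,2],rcond=None)[0]
        print(n,'headtop in tool',round(cx,4),round(cy,4),r,'z',np.median(h[:,2]).round(4),'tilt deg',np.degrees(np.arctan(k[:2])).round(1),len(h))
    m=np.hypot(P[:,0]-.540,P[:,1]-.062)<.014
    q=P[m&(P[:,2]>.05)&(P[:,2]<.092)]; 
    if len(q): print(n,'pin z',np.percentile(q[:,2],[50,80,90,98]).round(4),q[q[:,2]>.065].mean(0).round(4),len(q))
E
python3 look.py a
```

```text
Traceback (most recent call last):
  File "look.py", line 3, in <module>
    s=arm.get_state(); print(s['ee_pos'].round(4),R.from_quat(s['tcp_rot']).as_euler('xyz',True).round(2),s['wrist_force'].round(1),s['gripper_width'].round(3),s['q'].round(2))
                                                                                                                                    ^^^^^^^^^^^^^^^^^^^^^^^^
AttributeError: 'float' object has no attribute 'round'
```

```bash
sed -i "s/s\['gripper_width'\].round(3)/s['gripper_width']/" look.py; python3 look.py a
```

```text
[0.4906 0.0688 0.1744] [ 1.8e+02  3.0e-02 -9.0e+00] [ 0.7 -0.3 -4.4] 0.231046704336409 [0.14 0.2  1.95 0.   1.   1.86]
wrist headtop in tool 0.0555 -0.0007 0.02516653947532177 z -0.0587 tilt deg [ 0.3 -0.1] 17293
side headtop in tool 0.058 -0.0009 0.024410538375377655 z -0.0605 tilt deg [1.  0.1] 234
side pin z [0.0616 0.082  0.0838 0.0868] [0.5371 0.0649 0.0785] 181
```

View pics/side_a.png

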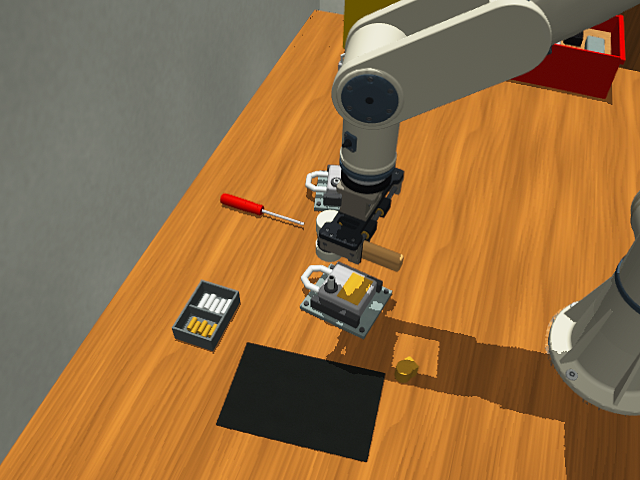

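Side view: the mallet is held level above the work lock. The head is at (327,232) and the proud pin below it at (331,285). First blow, stopping short of home.

Emit:
{"name": "move_arm", "arguments": {
  "increments": [
    {"linear":[0,0,1],"twist":[0,0,0],"jaw":0.0},
    {"linear":[0,0,0.8],"twist":[0,0,0],"jaw":0.0},
    {"linear":[0,0,-1],"twist":[0,0,0],"jaw":0.0},
    {"linear":[0,0,-0.8],"twist":[0,0,0],"jaw":0.0},
    {"linear":[0,0,0],"twist":[0,0,0],"jaw":0.0},
    {"linear":[0,0,0],"twist":[0,0,0],"jaw":0.0}
  ]
}}

```text
time: 8.38
ee_pos: [0.4903, 0.07, 0.1737]
tcp_rot: [0.997, -0.077, -0.0, 0.0]
wrist_force: [-0.2, -0.8, -3.5]
gripper_width: 0.234
grip_force: 60.0
```

```bash
python3 look.py b
```

```text
[0.4903 0.07   0.1737] [ 1.7999e+02  5.0000e-02 -8.8700e+00] [-0.2 -0.8 -3.5] 0.23409935911166455 [0.14 0.2  1.95 0.   1.   1.86]
wrist headtop in tool 0.0554 -0.0007 0.025149030610919 z -0.0587 tilt deg [ 0.2 -0.1] 17298
side headtop in tool 0.0591 0.0 0.024575110524892807 z -0.0599 tilt deg [ 1.2 -1.2] 237
side pin z [0.0584 0.0613 0.0624 0.0637] [0.5358 0.0607 0.066 ] 139
```

Emit:
{"name": "move_arm", "arguments": {
  "increments": [
    {"linear":[0,0,1],"twist":[0,0,0],"jaw":0.0},
    {"linear":[0,0,0.9],"twist":[0,0,0],"jaw":0.0},
    {"linear":[0,0,-1],"twist":[0,0,0],"jaw":0.0},
    {"linear":[0,0,-0.9],"twist":[0,0,0],"jaw":0.0},
    {"linear":[0,0,0],"twist":[0,0,0],"jaw":0.0},
    {"linear":[0,0,0],"twist":[0,0,0],"jaw":0.0}
  ]
}}

```text
time: 9.22
ee_pos: [0.4898, 0.0694, 0.1732]
tcp_rot: [0.997, -0.078, -0.001, 0.0]
wrist_force: [-0.7, 0.5, -4.7]
gripper_width: 0.24
grip_force: 60.0
```

```bash
python3 look.py c; python3 - <<'E'
import cv2
cv2.imwrite('pics/crop_c.png',cv2.resize(cv2.imread('pics/side_c.png')[130:350,290:400],None,fx=2.5,fy=2.5,interpolation=cv2.INTER_CUBIC))
E
```

```text
[0.4898 0.0694 0.1732] [ 1.7997e+02  1.1000e-01 -8.9100e+00] [-0.7  0.5 -4.7] 0.24006393623003547 [0.14 0.2  1.95 0.   1.   1.86]
wrist headtop in tool 0.052 -0.0009 0.025378404185175896 z -0.0641 tilt deg [-4.  0.] 18217
side headtop in tool 0.0561 -0.0004 0.023381857201457024 z -0.0662 tilt deg [-2. -1.] 232
side pin z [0.0583 0.0595 0.0603 0.0624] [nan nan nan] 138look.py:17: RuntimeWarning: Mean of empty slice.
  if len(q): print(n,'pin z',np.percentile(q[:,2],[50,80,90,98]).round(4),q[q[:,2]>.065].mean(0).round(4),len(q))
  ret = um.true_divide(
```

View pics/crop_c.png

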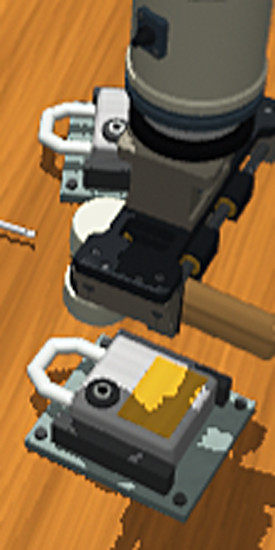

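Crop: the pin now sits nearly flush in its boss at (102,393), like the finished lock's pin at (116,127). The mallet has tipped about 4° in the grip. I'll move aside towards the mat and check the pin height.

Emit:
{"name": "move_arm", "arguments": {
  "increments": [
    {"linear":[0,-0.4,0],"twist":[0,0,0],"jaw":0.0},
    {"linear":[-0.14,-0.8,0],"twist":[0,0,0],"jaw":0.0},
    {"linear":[0,-0.8,0],"twist":[0,0,0],"jaw":0.0},
    {"linear":[0,-0.8,0],"twist":[0,0,0],"jaw":0.0},
    {"linear":[0,-0.8,0],"twist":[0,0,0],"jaw":0.0},
    {"linear":[0,-0.66,0],"twist":[0,0,0],"jaw":0.0},
    {"linear":[0,0,0],"twist":[0,0,0],"jaw":0.0}
  ]
}}

```text
time: 10.2
ee_pos: [0.5164, 0.2827, 0.1729]
tcp_rot: [0.997, -0.077, -0.001, 0.0]
wrist_force: [-0.2, -0.7, -3.9]
gripper_width: 0.234
grip_force: 60.0
```

```bash
python3 look.py d; python3 - <<'E'
from h import *
# pin vs case-top height, both locks, averaged depth
yawc=np.radians(-11.4)
for n in('top','side','wrist'):
    Z=[]
    for i in range(4):
        c=wcap() if n=='wrist' else cap(n); Z.append(c['depth'])
    c['depth']=np.where(np.min(Z,0)>0,np.mean(Z,0),0).astype(np.float32)
    P,u,v=world(c)
    for nm,k in(('lock',(.512,.044)),('finished_lock',(.595,-.24))):
        s=arm.silhouettes(n,'pin')
        m=np.hypot(P[:,0]-k[0],P[:,1]-k[1])<.06
        q=P[m]; case=q[(q[:,2]>.047)&(q[:,2]<.0545)]
        if len(case)<50: continue
        a=np.linalg.lstsq(np.c_[case[:,:2],np.ones(len(case))],case[:,2],rcond=None)[0]
        h=q[:,2]-(np.c_[q[:,:2],np.ones(len(q))]@a); hi=q[h>.003]
        print(n,nm,'case z',np.median(case[:,2]).round(4),'above case n',len(hi),np.percentile(h[h>.003],[50,75,90,97,100]).round(4) if len(hi) else '',np.median(hi,0).round(4))
    for s in arm.silhouettes(n,'pin')[:3]: print('  pin',round(s['score'],2),s['box'])
    cv2.imwrite(f'pics/{n}_e.png',c['pixels'])
E
```

```text
[0.5164 0.2827 0.1729] [ 1.7996e+02  9.0000e-02 -8.7900e+00] [-0.2 -0.7 -3.9] 0.2336264192966304 [0.5  0.34 1.75 0.   1.05 2.22]
wrist headtop in tool 0.052 -0.0007 0.025154074653983116 z -0.0641 tilt deg [-4. -0.] 18187
wrist pin z [0.0566 0.0576 0.0582 0.059 ] [nan nan nan] 1022
side headtop in tool 0.0564 -0.0013 0.023755062371492386 z -0.0666 tilt deg [-2.6 -0.8] 361
side pin z [0.0582 0.0598 0.0603 0.0607] [nan nan nan] 14
top lock case z 0.0533 above case n 175 [0.0056 0.0064 0.0073 0.008  0.0084] [0.5397 0.0608 0.0585]
top finished_lock case z 0.0533 above case n 174 [0.006  0.0067 0.0073 0.0078 0.0086] [ 0.6157 -0.2194  0.0587]
  pin 0.39 [277.0, 245.4, 9.0, 5.1]
side lock case z 0.0532 above case n 42 [0.0036 0.0052 0.0996 0.2035 0.2126] [0.4975 0.0615 0.0565]
wrist lock case z 0.0518 above case n 838 [0.0057 0.0063 0.0072 0.0076 0.0082] [0.5407 0.0629 0.0567]
  pin 0.6 [566.9, 159.2, 20.8, 14.5]
  pin 0.29 [479.4, 75.1, 160.6, 185.4]look.py:17: RuntimeWarning: Mean of empty slice.
  if len(q): print(n,'pin z',np.percentile(q[:,2],[50,80,90,98]).round(4),q[q[:,2]>.065].mean(0).round(4),len(q))
  ret = um.true_divide(
```

The pin's height above the case matches the finished lock's (about 7.3 mm at the 90th percentile on both), and the second blow bottomed hard enough to tip the mallet. The pin is home. Next I'll level the mallet and set it down.

Emit:
{"name": "move_arm", "arguments": {
  "increments": [
    {"linear":[0,0,0],"twist":[0,-0.4,0],"jaw":0.0},
    {"linear":[0.04,0,0.6],"twist":[0,0,0],"jaw":0.0},
    {"linear":[0.06,0,0.8],"twist":[0,0,0],"jaw":0.0},
    {"linear":[0.05,0,0.7],"twist":[0,0,0],"jaw":0.0},
    {"linear":[0.03,0,0.4],"twist":[0,0,0],"jaw":0.0},
    {"linear":[0.02,0,0.2],"twist":[0,0,0],"jaw":0.0},
    {"linear":[0.01,0,0.16],"twist":[0,0,0],"jaw":0.0},
    {"linear":[0,0,0.06],"twist":[0,0,0],"jaw":0.0},
    {"linear":[0,0,0],"twist":[0,0,0],"jaw":0.0},
    {"linear":[0,0,0],"twist":[0,0,0],"jaw":0.0}
  ]
}}

```text
time: 12.6
ee_pos: [0.5177, 0.2812, 0.0288]
tcp_rot: [0.996, -0.078, -0.034, -0.003]
wrist_force: [-0.0, 0.7, -3.2]
gripper_width: 0.236
grip_force: 60.0
```

```bash
python3 - <<'E'
from h import *
print(arm.get_state()['ee_pos'].round(4),R.from_quat(arm.get_state()['tcp_rot']).as_matrix().round(3).tolist(),arm.get_state()['wrist_force'].round(1))
for n in('wrist','side'):
    c=wcap() if n=='wrist' else cap(n); P,_,_=world(c)
    m=P[(np.hypot(P[:,0]-.572,P[:,1]-.273)<.024)&(P[:,2]>.07)&(P[:,2]<.1)]; A=np.c_[m[:,:2],np.ones(len(m))]
    print(n,np.median(m,0).round(4),np.degrees(np.linalg.lstsq(A,m[:,2],rcond=None)[0][:2]).round(1))
E
```

```text
[0.5177 0.2812 0.0288] [[0.986, -0.155, -0.068], [-0.154, -0.988, 0.011], [-0.069, -0.001, -0.998]] [-0.   0.7 -3.2]
wrist [0.5743 0.2728 0.0891] [ 0.7 -0. ]
side [0.5837 0.2784 0.0909] [-1.6 -0.2]
```

Emit:
{"name": "move_arm", "arguments": {
  "increments": [
    {"linear":[0,0,0.06],"twist":[0,0,0],"jaw":0.0},
    {"linear":[0,0,0.04],"twist":[0,0,0],"jaw":0.0},
    {"linear":[0,0,0],"twist":[0,0,0],"jaw":0.0},
    {"linear":[0,0,0],"twist":[0,0,0],"jaw":0.0}
  ]
}}

```text
time: 13.2
ee_pos: [0.5169, 0.281, 0.0233]
tcp_rot: [0.996, -0.078, -0.035, -0.003]
wrist_force: [-0.4, -0.3, -0.7]
gripper_width: 0.233
grip_force: 60.0
```

Emit:
{"name": "move_arm", "arguments": {
  "increments": [
    {"linear":[0,0,0],"twist":[0,0,0],"jaw":1.0},
    {"linear":[0,0,0],"twist":[0,0,0],"jaw":1.0},
    {"linear":[0,0,0],"twist":[0,0,0],"jaw":1.0},
    {"linear":[0,0,0],"twist":[0,0,0],"jaw":1.0},
    {"linear":[0,0,0],"twist":[0,0,0],"jaw":1.0},
    {"linear":[-0.01,0,-0.2],"twist":[0,0,0],"jaw":1.0},
    {"linear":[-0.04,0,-0.5],"twist":[0,0,0],"jaw":1.0},
    {"linear":[-0.07,0,-1],"twist":[0,0,0],"jaw":1.0},
    {"linear":[-0.07,0,-1],"twist":[0,0,0],"jaw":1.0},
    {"linear":[-0.07,0,-1],"twist":[0,0,0],"jaw":1.0},
    {"linear":[0,0,0],"twist":[0,0,0],"jaw":1.0},
    {"linear":[0,0,0],"twist":[0,0,0],"jaw":1.0}
  ]
}}

```text
time: 14.7
ee_pos: [0.5165, 0.2809, 0.2087]
tcp_rot: [0.996, -0.078, -0.035, -0.003]
wrist_force: [-0.8, -0.9, -0.1]
gripper_width: 0.996
grip_force: 0.0
```

```bash
python3 - <<'E'
from h import *
print(arm.get_state()['ee_pos'].round(3))
c=wcap(); cv2.imwrite('pics/w_end.png',c['pixels']); mallet(c,'wrist')
c=cap('top'); P,_,_=world(c)
for k in((.5395,.0605),(.6157,-.2194)):
    m=P[np.hypot(P[:,0]-k[0],P[:,1]-k[1])<.005]; print(len(m),m[:,2].mean().round(4),m[:,2].std().round(4))
E
```

```text
[0.517 0.281 0.209]
wrist head [0.5731 0.2727] 0.0833 2912
 handle yaw -8.44 pt 0.4919 0.2854 z [0.056 0.057] rect ((0.49007272720336914, 0.285874605178833), (0.02151700109243393, 0.09041718393564224), 81.73857116699219)
25 0.06 0.0014
26 0.0598 0.0013
```

View pics/w_end.png

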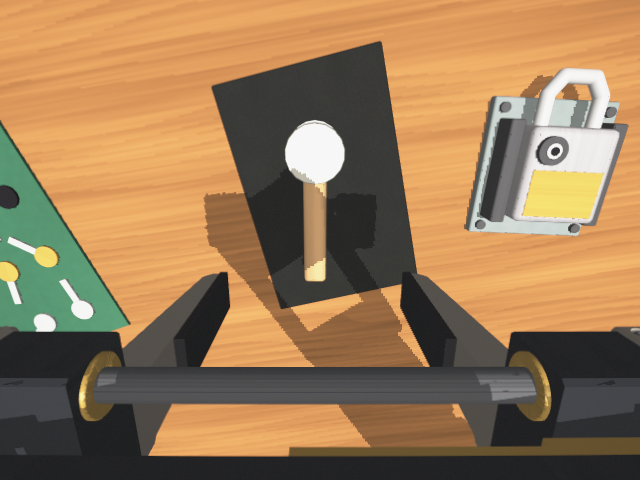

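Final wrist view: the mallet stands on the mat with its head at (315,152), released. The pin at (555,151) is level with the finished lock's, 60.0 mm against 59.8 mm. Handing in.

```bash
python3 -c "
from rig import arm
print(arm.hand_in())"
```

```text
the job is handed in; nothing more can be done
None
```

The proud pin was knocked home with two brisk mallet blows (measured within 0.2 mm of the finished lock's pin), the mallet is back standing on the mat, released, and the job is handed in at about 15 s; no verdict was returned.

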